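# Push the hole punch into its bay under the desk shelf

### The arm

A 7-joint arm with a two-finger parallel gripper is mounted at the origin on the work surface. World frame = base frame: x ahead of the robot, y to its left, z up, the work surface at z = 0. Lengths are in m, angles in rad, forces in N, time in s.
With the tool pointing down it reaches from about 0.4 to 0.85 m from the base axis. Payload 10.4 kg.
Tool frame: the origin (TCP) lies midway between the tips of the shut fingers; the grasp point (between the pads) lies 19 mm behind it; x points along the fingers, z is the direction in which the jaws open and shut, and the axes are right-handed (so a half turn about x gives the same grasp; the last joint's range is limited). The gripper opens to 87 mm and grips with 3 to 60 N. Pads are 19 mm wide; open, the fingers measure 117 mm over their backs; the gripper's body (75 mm by 190 mm) begins 51 mm behind the grasp point.
Start: joints at [-1.361, 0.332, -0.065, 1.46, 0.022, 1.35, -0.088], TCP at [0.144, 0.608, 0.223] pointing down, gripper open.
Joint ranges: [-2.6, 2.6], [-0.5, 2.12], [-1.47, 1.34], [0.16, 2.42], [-1.27, 4.41], [0.06, 2.06], [-2.6, 2.6]. Speed limits (rad/s): [2.22, 2.22, 2.79, 2.79, 3.14, 3.14, 3.14].

### API

Orientations are given as a unit quaternion [x, y, z, w].
In Python, from bench import read_state, camera, camera_params, close_job gives the robot as it stands.
- The arm moves only by the tool arm_command, never from a script. Its argument "targets" is a list of rows, each a list of 7 numbers: the closure in counts, from 0 (fully open) to 255 (shut), then the shift along the tool's x, y, z in mm, then the turn, a rotation vector about the tool's x, y, z in rad. A call has 1 to 10 rows; each row is the pose to reach, as a shift and turn from the pose commanded when the call began, along the tool's axes at that moment; what a row does not reach only later rows make up. A row lasts 1/10 s, in which the tool goes at most 50 mm and 8.59 degrees, less where a joint would pass 70% of its speed; a pose out of reach is approached as far as the arm can. A call with a gripper value outside its range is refused whole. The fingers move at their own pace and stop on an object; "newtons" is the grip in N (left out, the last holds). Time passes only in rows, so rows that repeat a pose let the fingers close. It gives the time, the measured TCP pose, the force and the opening at its end, in the units of the state.
- read_state(): the state, without advancing time (a new reading comes with each control period).
- camera(name): name is "side" or "top"; returns the picture (480x640x3 uint8, red, green, blue); there is no depth.
- camera_params(name): a dict with "intrinsics" (3x3 intrinsics, pixels), "xyz" and "orientation" of the camera in the world. Camera axes: x right, y down, z forward; pixel columns grow to the right and rows downward; lengths in m; the calibration is good to about 2 mm. A picture is of the moment at which its call begins. camera_params takes no time and is no camera call.
- close_job(): hands the job in, once; it reports no verdict.
The state is a dict: "time": time; "joint_positions": joint angles; "joint_vel": joint speeds; "joint_torque": joint torques, N m; "ee_pos": TCP position; "eef_rot": TCP orientation; "ft_force": force on the tool from outside, world axes, zero at the start; "torque": the same for the moment, N m; "width": finger opening in m.
Only numpy, scipy, OpenCV 4.12 (cv2) and the standard library are available. Lean on these libraries where they do the work, as an engineer would, in place of code of your own. Each camera call takes 0.05 s, during which the arm holds its last target.

### The job

The hole punch has been left out on the desk: push it along the desk top, without lifting or tipping it, into the empty bay under the little desk shelf, so that it ends wholly on the cork sheet there and square with the shelf. Don't bump the shelf (lean the tool back to get in under its deck), and leave the stapler in the other bay and the other things on the desk where they are.

Things in the scene. Friction and masses are not known exactly. Their poses are not given: they have to be found in the camera images.
- punch: Loose steel two-hole punch, about 0.5 kg, standing before the shelf, turned at most 20 degrees. Its base is a block with four upright faces to push on: 90 mm along x, 110 mm along y, 30 mm high; body and sloping lever above stay inside that outline, whole height about 66 mm. Origin: centre of the underside, z up; at yaw 0 x points away from the robot. Either way round is good.
- shelf: Fixed plywood desk shelf, open in front and behind. Slatted deck 200 mm deep (x), 455 mm wide (y), underside 150 mm, top 164 mm up; low books and a pot on its rear half, up to 250 mm. Two bays centred at y = -110 and +110 mm. Origin: on the desk under the deck's middle; x points into the bays, away from the robot; the deck's front edge is at x = -100 mm. Turned by a few degrees.
- mat: Thin cork sheet flush in the desk top of the empty bay (nothing to catch on), 130 mm along x, 150 mm along y, parallel to the shelf. Origin: its centre, at desk height, 25 mm in front of the shelf's origin and 110 mm to its left or right; its near edge lies 10 mm inside the deck's front edge. The stapler's bay has no sheet.
- upright (a point): Front foot of the shelf's middle upright, at desk height; the deck overhangs it by 55 mm. Three uprights, 15 mm thick and 140 mm deep, stand at the shelf's y = -220, 0 and +220 mm, so that each bay is 205 mm wide.
- stapler: The loose purple plastic stapler in the other bay, 130 mm along x, 36 mm wide, about 55 mm high. Origin: centre of the underside. Leave it alone.
- eraser: Small loose white eraser, 22 x 45 x 13 mm high, lying under the deck's front part just before the middle upright. Origin: centre of the underside. Leave it alone.
- cup: Round ceramic pencil cup with pencils, 80 mm across, 100 mm high (pencils to 165 mm), to one side of the work area. Origin: centre of the underside. Leave it alone.
- jar: Glass jar with a twist cap, 68 mm across, 100 mm high, to the other side of the work area. Origin: centre of the underside. Leave it alone.
- car: Wooden toy car, 90 x 50 x 47 mm, far left. Origin: centre of the underside. Leave it alone.
- tape: Tape dispenser, 120 x 50 x 77 mm, far left. Origin: centre of the underside. Leave it alone.
There are look-alikes about, which are no part of the job. Leave any green look-alike of the punch alone.

How it is judged:
By the outcome, as a careful person would: the job done as asked, in the order asked, and still so for the second after the job is handed in, with the robot touching nothing.
It also fails if it takes over 64 s, if anything falls off the work surface, if the arm or the gripper's body presses on something with over 40 N, if the wrist force passes 120 N, or if a joint passes its speed limit or range.

## Working session

There is one attempt and no reset: what is moved stays moved. The work goes in short steps, Python scripts to look and compute and a tool call to move; the robot and the scene stay as the last step left them, time stands still between calls to the robot, and variables do not carry over. Pictures are saved under pics/ and viewed, and the job is handed in when it is done.

Besides the shell and the picture viewer there is one more tool, called as name(argument=value, ...) on one line, values as JSON. arm_command: Moves the arm, as the interface text tells. Its arguments: {"type":"object","properties":{"targets":{"type":"array"},"newtons":{"type":"number"}},"required":["targets"]}

```bash
mkdir -p pics; ls; python3 - <<'E'
from bench import *
import cv2
for n in("side","top"):
    p=camera_params(n);print(n,p)
    cv2.imwrite(f"pics/{n}0.png",camera(n)[:,:,::-1])
print(read_state())
E
```

```text
pics
side {'intrinsics': array([[450.84093828,   0.        , 313.91951884],
       [  0.        , 450.84093828, 235.13148269],
       [  0.        ,   0.        ,   1.        ]]), 'xyz': array([ 0.12359632, -0.5641145 ,  0.84849231]), 'orientation': array([ 0.90222535, -0.2333093 ,  0.09943682, -0.34881012])}
top {'intrinsics': array([[491.6999404 ,   0.        , 311.07106212],
       [  0.        , 491.6999404 , 236.5549748 ],
       [  0.        ,   0.        ,   1.        ]]), 'xyz': array([0.30202779, 0.09246819, 1.12985064]), 'orientation': array([-0.70356058,  0.70427489, -0.06526604,  0.06884564])}
{'time': 0.1, 'joint_positions': array([-1.36059399,  0.33281113, -0.06473732,  1.46084886,  0.02162813,
        1.34989736, -0.08849083]), 'joint_vel': array([ 0.00209713,  0.00052152,  0.00112493, -0.00206675, -0.00030679,
        0.0015342 ,  0.00143399]), 'joint_torque': array([ 2.23089439e-03, -6.24544644e+01,  2.52787024e-02, -3.90717173e+01,
       -6.12519449e-02,  3.65928223e-02,  5.97476151e-05]), 'ee_pos': array([0.14410237, 0.60780846, 0.22183612]), 'eef_rot': array([-0.43886408,  0.55500563,  0.43826893,  0.55433511]), 'ft_force': array([ 0.2047626 , -0.00662967,  0.24442485]), 'torque': array([ 0.01292786, -0.0319534 , -0.01843635]), 'width': 0.08709737877698641}
```

View pics/side0.png

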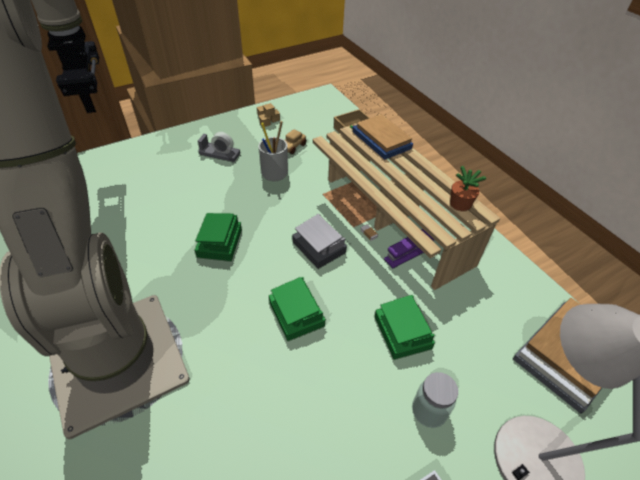

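View pics/top0.png

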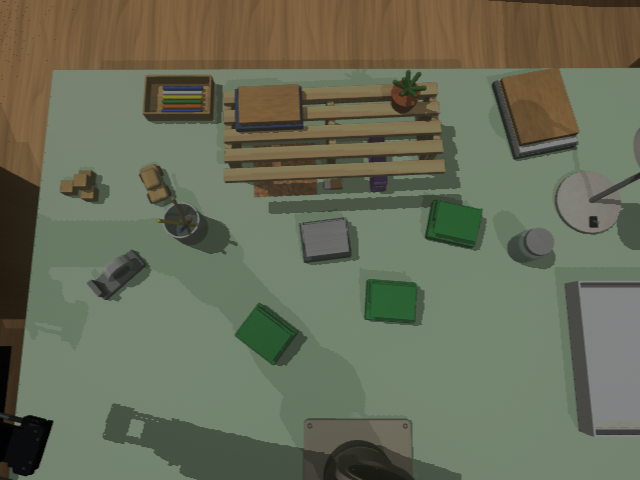

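```bash
cat > h.py <<'E'
import numpy as np,cv2
from bench import *
from scipy.spatial.transform import Rotation as R
def ray(n,uv,z):
    p=camera_params(n);d=R.from_quat(p['orientation']).apply(np.linalg.inv(p['intrinsics'])@[uv[0],uv[1],1.])
    o=p['xyz'];return (o+d*(z-o[2])/d[2])
def proj(n,P):
    p=camera_params(n);c=R.from_quat(p['orientation']).inv().apply(np.atleast_2d(P)-p['xyz'])@p['intrinsics'].T
    return c[:,:2]/c[:,2:]
def crop(n,im,x0,y0,w,h,s,f):
    cv2.imwrite(f,cv2.resize(im[y0:y0+h,x0:x0+w,::-1],None,fx=s,fy=s,interpolation=cv2.INTER_CUBIC))
E
python3 - <<'E'
from h import *
t=cv2.imread('pics/top0.png')[:,:,::-1];s=cv2.imread('pics/side0.png')[:,:,::-1]
crop('top',t,290,205,80,60,10,'pics/c1.png')
crop('side',s,280,200,80,60,10,'pics/c2.png')
crop('top',t,210,70,250,140,3.2,'pics/c3.png')
crop('side',s,300,100,200,180,3.2,'pics/c4.png')
E
```

```text
(no output)
```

View pics/c1.png

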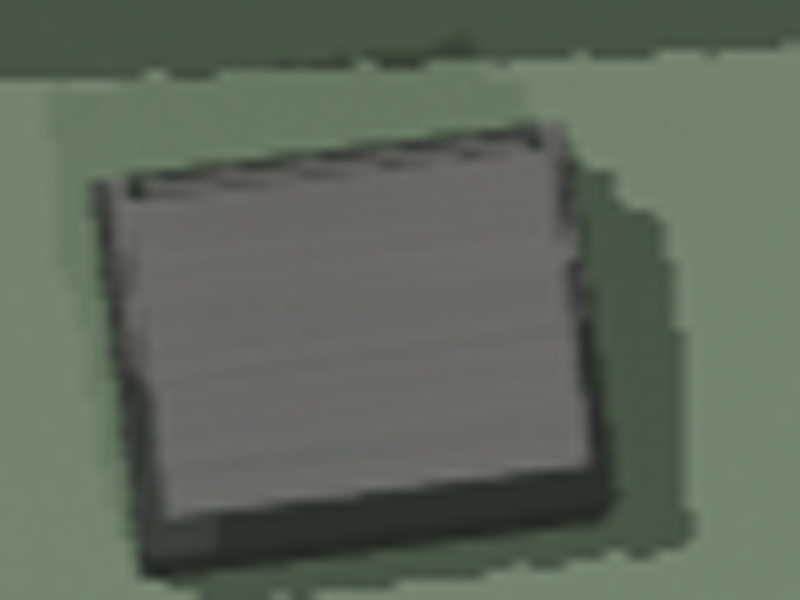

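View pics/c2.png

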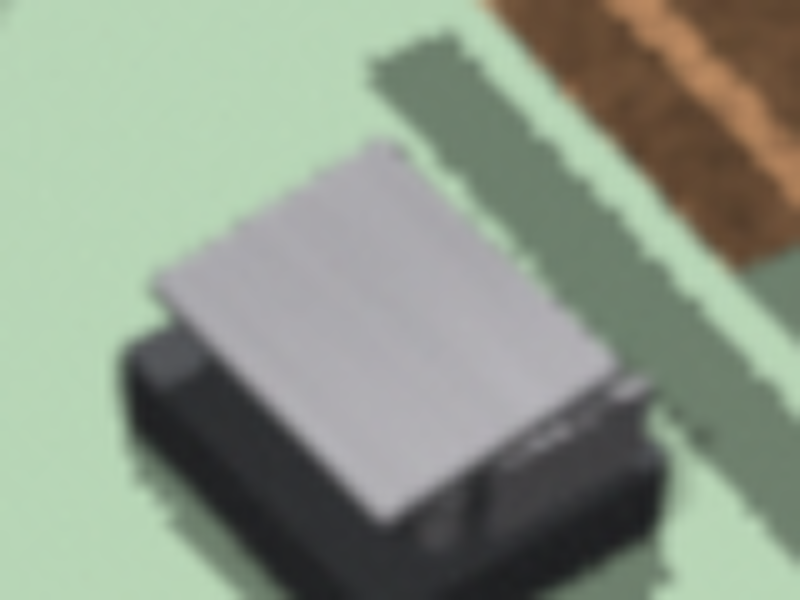

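View pics/c3.png

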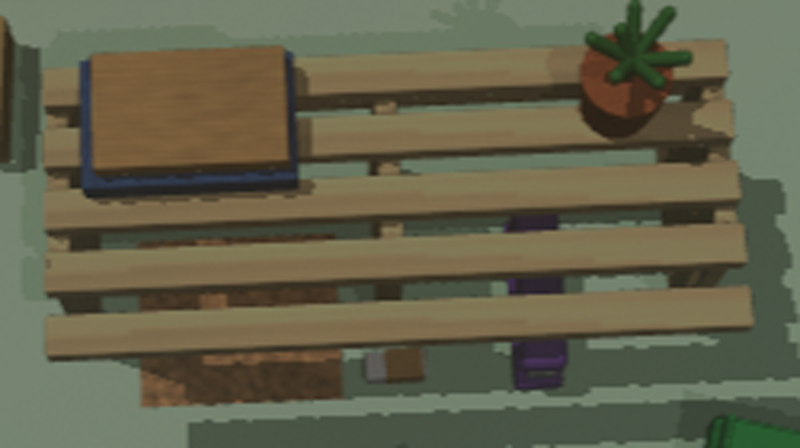

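View pics/c4.png

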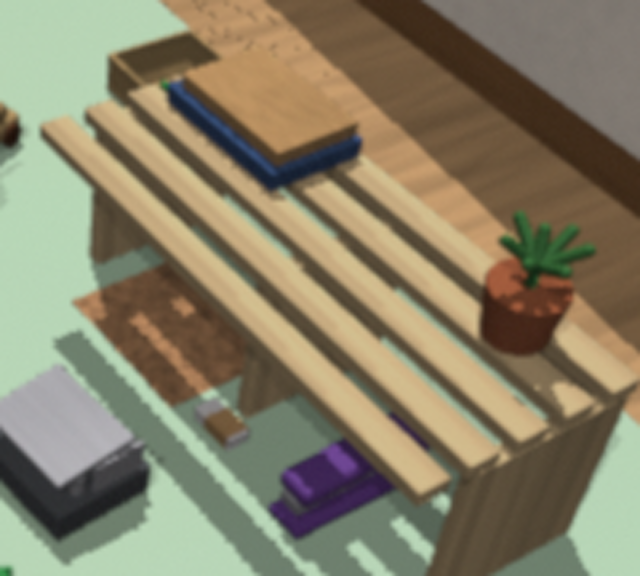

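```bash
python3 - <<'E'
from h import *
np.set_printoptions(precision=4,suppress=True)
T=lambda x,y:(210+x/3.2-.5+.16,70+y/3.2-.5+.16)
S=lambda x,y:(300+x/3.2-.34,100+y/3.2-.34)
P=lambda x,y:(290+x/10-.45,205+y/10-.45)
Q=lambda x,y:(280+x/10-.45,200+y/10-.45)
a,b=ray('top',T(141,405),0),ray('top',T(341,398),0);print('mat top',a,b,np.linalg.norm(a-b))
a,b=ray('side',S(75,303),0),ray('side',S(175,405),0);print('mat side',a,b,np.linalg.norm(a-b))
a,b,c=ray('top',T(47,357),.15),ray('top',T(752,327),.15),ray('top',T(45,70),.164);print('deck front bottom',a,b,np.linalg.norm(a-b),c)
a,b,c=ray('top',T(47,320),.164),ray('top',T(750,287),.164),ray('top',T(727,40),.164);print('deck front top rear edge of slat',a,b,np.linalg.norm(a-b),c)
print('punch front z0',ray('top',P(145,575),0),ray('top',P(610,515),0))
print('punch back z30',ray('top',P(95,180),.03),ray('top',P(560,125),.03))
print('side L z30',ray('side',Q(125,350),.03),'R z30',ray('side',Q(660,470),.03),'R z0',)
s=cv2.imread('pics/side0.png')[:,:,::-1]
crop('side',s,285,205,70,70,8,'pics/c5.png')
crop('side',cv2.imread('pics/top0.png')[:,:,::-1],140,130,160,140,4,'pics/c6.png')
E
```

```text
mat top [0.6172 0.2345 0.    ] [0.6223 0.0858 0.    ] 0.1487774592714255
mat side [0.6157 0.2294 0.    ] [0.6257 0.0844 0.    ] 0.14534586740474262
deck front bottom [0.6077 0.2774 0.15  ] [ 0.627  -0.1804  0.15  ] 0.4581991779284764 [0.8015 0.2826 0.164 ]
deck front top rear edge of slat [0.6281 0.2756 0.164 ] [ 0.6492 -0.1766  0.164 ] 0.4526655098799794 [ 0.8216 -0.1702  0.164 ]
punch front z0 [0.4591 0.1145 0.    ] [0.473  0.0065 0.    ]
punch back z30 [0.5462 0.1255 0.03  ] [0.559  0.0189 0.03  ]
side L z30 [0.4573 0.1109 0.03  ] R z30 [0.5524 0.0145 0.03  ] R z0
```

View pics/c5.png

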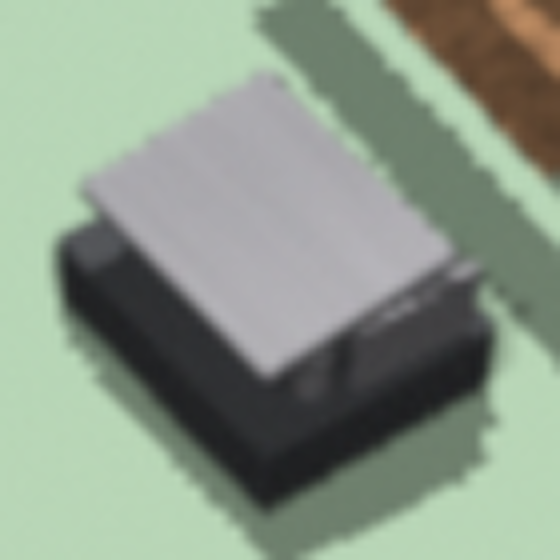

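```bash
cat >> h.py <<'E'
np.set_printoptions(precision=4,suppress=True)
def Rt(jaw_yaw,lean,lean_dir):
    """tool pointing down, jaw (z) along horizontal jaw_yaw; then leaned: approach axis tilts so that tip goes toward lean_dir yaw"""
    x=np.array([0,0,-1.]);z=np.array([np.cos(jaw_yaw),np.sin(jaw_yaw),0]);y=np.cross(z,x)
    M=R.from_matrix(np.c_[x,y,z])
    l=np.array([np.cos(lean_dir),np.sin(lean_dir),0]);ax=np.cross(x,l)
    return R.from_rotvec(ax*lean)*M
def go(p,Rn,p0=None,R0=None):
    s=read_state()
    p0=s['ee_pos'] if p0 is None else np.array(p0);R0=R.from_quat(s['eef_rot']) if R0 is None else R0
    print('shift mm',R0.inv().apply(np.array(p)-p0)*1000,'turn',(R0.inv()*Rn).as_rotvec())
E
python3 - <<'E'
from h import *
print(R.from_quat(read_state()['eef_rot']).as_matrix())
for z in(0,.03):print('near corner',ray('side',(285+265/8-.44,205+(512 if z==0 else 455)/8-.44),z))
print('side L',ray('side',(285+62/8,205+240/8),.03),ray('side',(285+490/8,205+335/8),.03))
T=lambda x,y:(210+x/3.2,70+y/3.2)
print('eraser',[ray('top',T(*q),.013) for q in((365,350),(365,382),(425,348),(425,382))])
print('stapler',[ray('top',T(*q),.03) for q in((515,385),(562,385))])
for q in((183,207),(165,222),(200,222)):print('cup',ray('top',q,.1))
for q in((538,242),):print('jar',ray('top',q,.1))
for q in((365,280),(417,281),(430,203),(430,227)):print('green',ray('top',q,.03))
for y in (.044+np.pi,.044):
  go((.49,-.025,.2),Rt(y,0,0))
E
```

```text
[[-0.0002 -0.973   0.2306]
 [-0.0012  0.2306  0.973 ]
 [-1.     -0.0001 -0.0013]]
near corner [0.4723 0.0084 0.    ]
near corner [0.4705 0.0065 0.03  ]
side L [0.4581 0.1087 0.03  ] [0.5533 0.0128 0.03  ]
eraser [array([0.6545, 0.0673, 0.013 ]), array([0.6299, 0.0674, 0.013 ]), array([0.6559, 0.0229, 0.013 ]), array([0.6298, 0.0233, 0.013 ])]
stapler [array([ 0.6225, -0.0408,  0.03  ]), array([ 0.6224, -0.0749,  0.03  ])]
cup [0.5655 0.3744 0.1   ]
cup [0.5324 0.4115 0.1   ]
cup [0.5322 0.3362 0.1   ]
jar [ 0.4875 -0.3842  0.1   ]
green [ 0.4143 -0.0227  0.03  ]
green [ 0.4119 -0.1388  0.03  ]
green [ 0.5918 -0.1762  0.03  ]
green [ 0.5353 -0.1736  0.03  ]
shift mm [  22.5493 -482.5198 -535.9428] turn [-1.8475 -0.001  -0.0011]
shift mm [  22.5493 -482.5198 -535.9428] turn [ 1.2941 -0.001   0.0009]
```

arm_command(targets=[[108,22,-480,-535,1.294,0,0],[108,22,-480,-535,1.294,0,0],[108,22,-480,-535,1.294,0,0],[108,22,-480,-535,1.294,0,0],[108,22,-480,-535,1.294,0,0],[108,22,-480,-535,1.294,0,0],[108,22,-480,-535,1.294,0,0],[108,22,-480,-535,1.294,0,0],[108,22,-480,-535,1.294,0,0],[108,22,-480,-535,1.294,0,0]], newtons=20)

```text
time: 1.1
ee_pos: [0.3835, 0.1672, 0.2071]
eef_rot: [-0.014, 0.707, 0.015, 0.707]
ft_force: [0.7, 1.4, -0.1]
width: 0.05
```

```bash
python3 - <<'E'
from h import *
print(read_state());go((.49,-.025,.2),Rt(.044,0,0))
E
```

```text
{'time': 1.1, 'joint_positions': array([-0.9256, -0.1515,  0.373 ,  2.0051,  0.057 ,  1.2779, -0.5324]), 'joint_vel': array([ 0.4662, -0.026 ,  0.6803,  0.0123,  0.1089, -0.0287,  1.1868]), 'joint_torque': array([ -3.5424, -25.7302,  -5.3751, -36.7812,  -0.3372,   0.4808,
        -4.0579]), 'ee_pos': array([0.3835, 0.1672, 0.2071]), 'eef_rot': array([-0.0141,  0.707 ,  0.0145,  0.707 ]), 'ft_force': array([ 0.6768,  1.4049, -0.1304]), 'torque': array([-0.0857, -0.0001,  0.0076]), 'width': 0.05002681322068667}
shift mm [   7.0368 -196.3149   98.6112] turn [-0.0035  0.     -0.0005]
```

arm_command(targets=[[108,5,-197,99,0,0,0],[108,5,-197,99,0,0,0],[108,5,-197,99,0,0,0],[108,5,-197,99,0,0,0],[108,5,-197,99,0,0,0],[108,5,-197,99,0,0,0],[108,5,-197,99,0,0,0],[108,5,-197,99,0,0,0]])

```text
time: 1.9
ee_pos: [0.4902, -0.0219, 0.202]
eef_rot: [-0.016, 0.707, 0.016, 0.707]
ft_force: [-0.8, -0.3, 0.0]
width: 0.0505
```

```bash
python3 - <<'E'
from h import *
s=read_state();print(s['joint_positions'],s['ee_pos']);go((.49,-.025,.014),Rt(.044,0,0))
cv2.imwrite('pics/t1.png',camera('top')[:,:,::-1])
cv2.imwrite('pics/s1.png',camera('side')[:,:,::-1])
E
```

```text
[-0.7193  0.0298  0.6931  1.8658 -0.0206  1.2535  0.0259] [ 0.4902 -0.0219  0.202 ]
shift mm [187.9966  -3.2206  -0.2176] turn [ 0.0019 -0.0006 -0.0005]
```

View pics/t1.png

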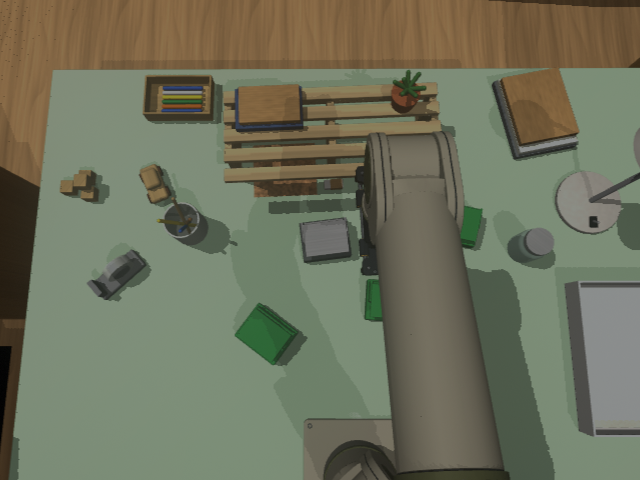

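View pics/s1.png

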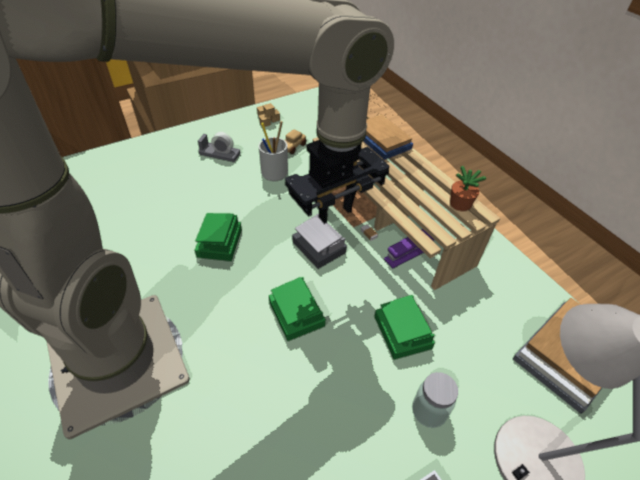

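arm_command(targets=[[108,45,-4,0,0,0,0],[108,90,-4,0,0,0,0],[108,130,-4,0,0,0,0],[108,160,-4,0,0,0,0],[108,178,-4,0,0,0,0],[108,188,-4,0,0,0,0],[108,188,-4,0,0,0,0],[108,188,-4,0,0,0,0]])

```text
time: 2.8
ee_pos: [0.4914, -0.0269, 0.015]
eef_rot: [-0.016, 0.707, 0.016, 0.707]
ft_force: [0.6, 0.0, 1.2]
width: 0.0504
```

```bash
python3 - <<'E'
from h import *
s=read_state();print(s['joint_positions'],s['ee_pos'],s['ft_force']);
cv2.imwrite('pics/s2.png',camera('side')[100:340,200:460,::-1].repeat(2,0).repeat(2,1))
E
```

```text
[-0.6216  0.3217  0.6606  2.0459 -0.2607  0.8544  0.2313] [ 0.4914 -0.0269  0.015 ] [0.5597 0.043  1.2216]
```

View pics/s2.png

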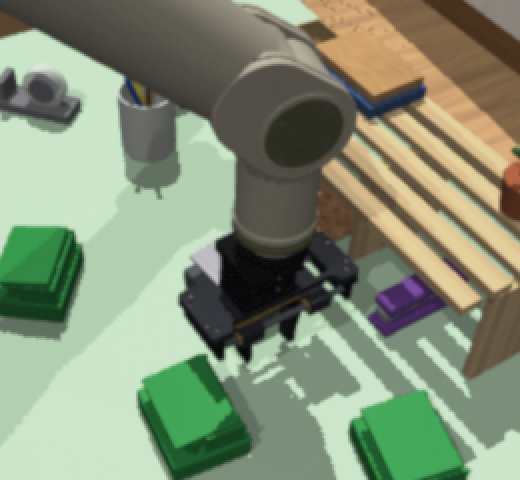

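arm_command(targets=[[108,0,12,0,0,0,0],[108,0,17,0,0,0,0],[108,0,22,0,0,0,0],[108,0,27,0,0,0,0],[108,0,32,0,0,0,0],[108,0,38,0,0,0,0],[108,0,44,0,0,0,0],[108,0,50,0,0,0,0],[108,0,56,0,0,0,0],[108,0,62,0,0,0,0]])

```text
time: 3.85
ee_pos: [0.4883, 0.0351, 0.0143]
eef_rot: [-0.016, 0.707, 0.015, 0.707]
ft_force: [1.4, -4.1, 2.5]
width: 0.0498
```

```bash
python3 - <<'E'
from h import *
s=read_state();print(s['joint_positions'],s['ee_pos'],s['ft_force']);
cv2.imwrite('pics/t3.png',camera('top')[130:330,220:440,::-1].repeat(3,0).repeat(3,1))
go((.487,.0887,.014),Rt(.044,0,0))
E
```

```text
[-0.7302  0.3131  0.6372  2.0514 -0.2462  0.8505  0.0914] [0.4883 0.0351 0.0143] [ 1.4046 -4.0881  2.501 ]
shift mm [ 0.2945 52.44    1.157 ] turn [ 0.001   0.0002 -0.0005]
```

View pics/t3.png

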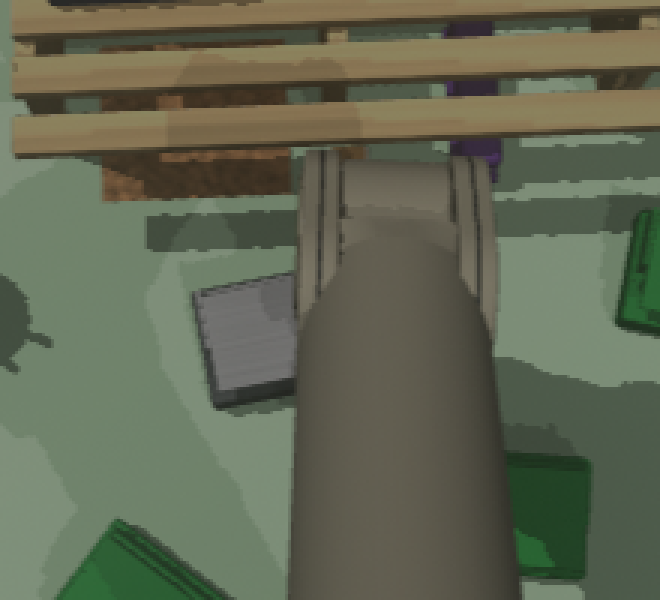

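arm_command(targets=[[108,0,-15,0,0,0,0],[108,0,-35,0,0,0,0],[108,0,-60,0,0,0,0],[160,0,-60,13,0,0,0],[160,0,-60,13,0,0,0]])

```text
time: 4.4
ee_pos: [0.5045, -0.024, 0.0142]
eef_rot: [-0.015, 0.707, 0.016, 0.707]
ft_force: [0.2, -0.4, -0.6]
width: 0.0408
```

```bash
python3 - <<'E'
from h import *
s=read_state();print(s['joint_positions'],s['ee_pos'],s['ft_force'],s['width']);
im=camera('top')
cv2.imwrite('pics/t4.png',cv2.resize(im[200:290,250:370,::-1],None,fx=6,fy=6,interpolation=cv2.INTER_CUBIC))
im=camera('side')
cv2.imwrite('pics/s4.png',cv2.resize(im[180:280,250:380,::-1],None,fx=6,fy=6,interpolation=cv2.INTER_CUBIC))
E
```

```text
[-0.6114  0.3517  0.6519  2.0132 -0.2793  0.8638  0.2386] [ 0.5045 -0.024   0.0142] [ 0.1717 -0.383  -0.6205] 0.04084496319388048
```

View pics/t4.png

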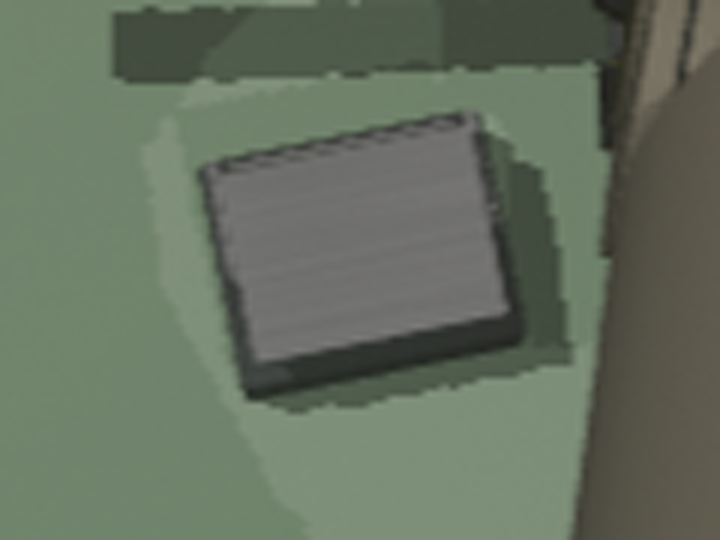

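View pics/s4.png

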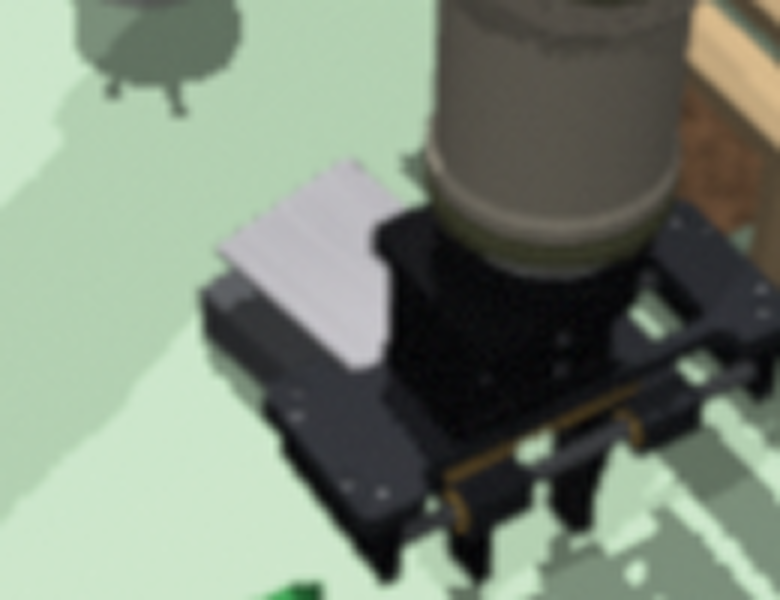

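```bash
python3 - <<'E'
from h import *
P=lambda x,y:(250+x/6-.42,200+y/6-.42)
a,b,c,d=ray('top',P(250,398),0),ray('top',P(520,342),0),ray('top',P(203,172),.03),ray('top',P(480,115),.03)
print(a,b,c,d,(a+b+c+d)/4,np.arctan2(b[0]-a[0],a[1]-b[1]),np.arctan2(d[0]-c[0],c[1]-d[1]),np.arctan2(*(c+d-a-b)[1::-1]))
E
```

```text
[0.4502 0.1441 0.    ] [0.4718 0.0397 0.    ] [0.5329 0.1612 0.03  ] [0.555  0.0555 0.03  ] [0.5025 0.1001 0.015 ] 0.20495492406893337 0.20604118232431579 0.1959828514195042
```

arm_command(targets=[[190,0,0,0,0,0,0],[190,0,15,0,0,0,0],[190,0,32,1,0,0,0],[190,0,46,2,0,0,0],[190,0,52,2,0,0,0],[190,0,57,2,0,0,0],[190,0,62,3,0,0,0],[190,0,67,3,0,0,0],[190,0,72,3,0,0,0],[190,0,77,3,0,0,0]])

```text
time: 5.5
ee_pos: [0.5033, 0.0524, 0.0142]
eef_rot: [-0.015, 0.707, 0.015, 0.707]
ft_force: [-1.2, -2.8, 0.0]
width: 0.0219
```

```bash
python3 - <<'E'
from h import *
s=read_state();print(s['joint_positions'],s['ee_pos'],s['ft_force'],s['width']);
im=camera('top')
cv2.imwrite('pics/t5.png',cv2.resize(im[200:290,230:350,::-1],None,fx=6,fy=6,interpolation=cv2.INTER_CUBIC))
go((.50,.0895,.014),Rt(.044,0,0))
E
```

```text
[-0.7405  0.3486  0.6256  2.0095 -0.2661  0.8635  0.0748] [0.5033 0.0524 0.0142] [-1.2238 -2.764   0.0394] 0.021935714829024684
shift mm [ 0.1751 36.1005 -1.6429] turn [ 0.0006 -0.0002 -0.0004]
```

View pics/t5.png

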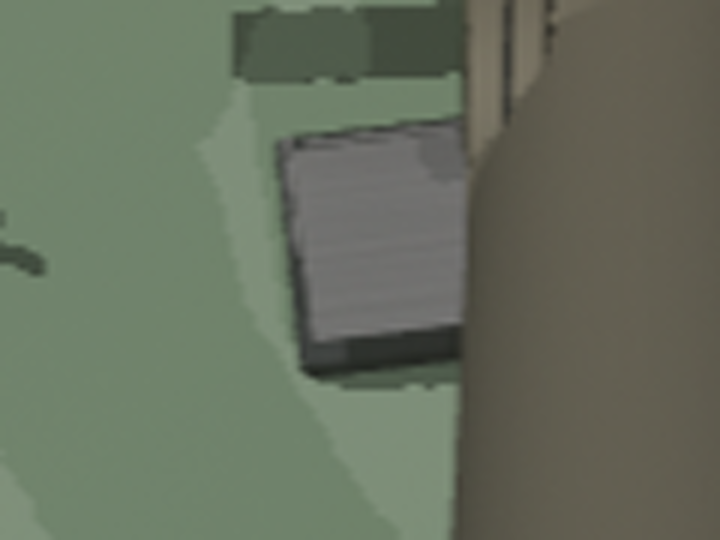

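arm_command(targets=[[190,0,5,0,0,0,0],[190,0,10,0,0,0,0],[190,0,15,0,0,0,0],[190,0,20,0,0,0,0],[190,0,25,0,0,0,0],[190,0,30,0,0,0,0],[190,0,34,0,0,0,0],[190,0,36,0,0,0,0],[190,0,36,0,0,0,0]])

```text
time: 6.45
ee_pos: [0.5018, 0.089, 0.0143]
eef_rot: [-0.016, 0.707, 0.016, 0.707]
ft_force: [0.2, 0.3, -1.0]
width: 0.0222
```

```bash
python3 - <<'E'
from h import *
s=read_state();print(s['joint_positions'],s['ee_pos'],s['ft_force'],s['width']);
E
```

```text
[-0.7971  0.3532  0.6108  2.0001 -0.2642  0.8655  0.0023] [0.5018 0.089  0.0143] [ 0.1873  0.3098 -1.0048] 0.022247572637781782
```

arm_command(targets=[[190,0,-5,0,0,0,0],[190,0,-20,0,0,0,0],[190,0,-40,0,0,0,0],[100,-20,-75,0,0,0,0],[0,-60,-100,-30,0,0,0],[0,-100,-120,-60,0,0,0],[0,-140,-120,-100,0,0,0],[0,-140,-120,-100,0,0,0]])

```text
time: 7.25
ee_pos: [0.4063, -0.0372, 0.1564]
eef_rot: [-0.014, 0.706, 0.016, 0.708]
ft_force: [-0.1, 1.6, -0.2]
width: 0.0543
```

```bash
python3 - <<'E'
from h import *
s=read_state();print(s['joint_positions'],s['ee_pos'],s['ft_force'],s['width']);
im=camera('top')
cv2.imwrite('pics/t6.png',cv2.resize(im[140:290,210:370,::-1],None,fx=5,fy=5,interpolation=cv2.INTER_CUBIC)[:600])
im=camera('side')
cv2.imwrite('pics/s6.png',cv2.resize(im[130:280,220:420,::-1],None,fx=4,fy=4,interpolation=cv2.INTER_CUBIC))
E
```

```text
[-0.7714 -0.1894  0.6979  2.1126  0.129   1.1747 -0.0905] [ 0.4063 -0.0372  0.1564] [-0.1197  1.5827 -0.1937] 0.054305150160323896
```

View pics/t6.png

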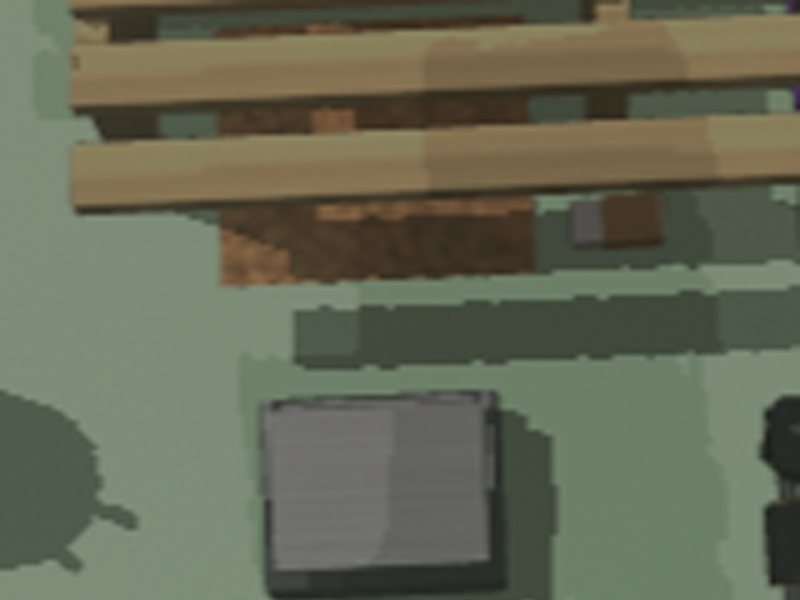

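View pics/s6.png

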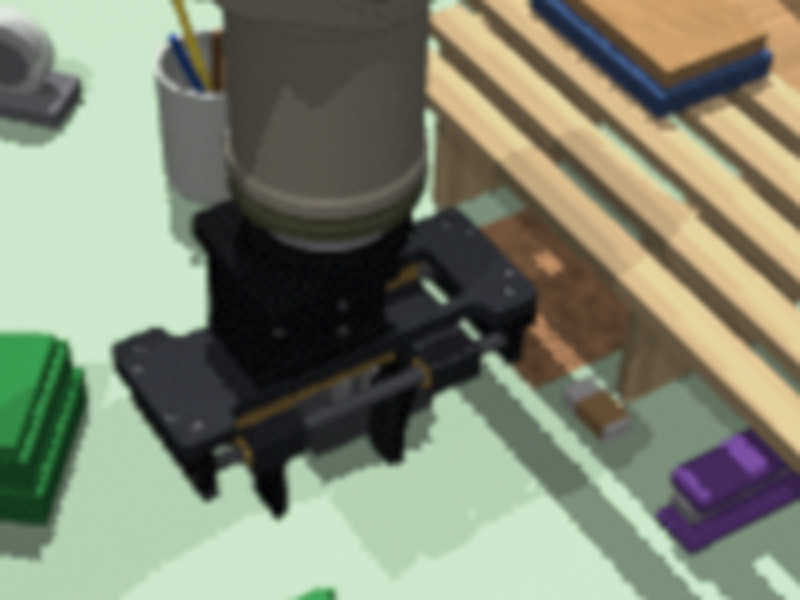

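```bash
python3 - <<'E'
from h import *
P=lambda x,y:(210+x/5-.4,140+y/5-.4)
a,b,c,d=ray('top',P(270,598),0),ray('top',P(506,587),0),ray('top',P(261,402),.03),ray('top',P(497,392),.03)
print(a,b,c,d,(a+b+c+d)/4,np.arctan2(b[0]-a[0],a[1]-b[1]),np.arctan2(d[0]-c[0],c[1]-d[1]))
a,b=ray('top',P(221,286),0),ray('top',P(534,271),0);print('mat',a,b,(a+b)/2,np.arctan2(b[0]-a[0],a[1]-b[1]))
# next pose: jaw along y (either sign), lean 0.7
for j in(np.pi/2+.044,-np.pi/2+.044):
  go((.41,.15,.16),Rt(j,0,.044)); go((.41,.15,.16),Rt(j,.7,.044))
E
```

```text
[0.4659 0.2083 0.    ] [0.4709 0.0988 0.    ] [0.5523 0.211  0.03  ] [0.5569 0.1027 0.03  ] [0.5115 0.1552 0.015 ] 0.04576055513619335 0.04172378100912433
mat [0.6158 0.2343 0.    ] [0.6228 0.0854 0.    ] [0.6193 0.1599 0.    ] 0.0476069246682608
shift mm [ -3.0132 185.7945  10.8589] turn [-1.5716  0.0065  0.0001]
shift mm [ -3.0132 185.7945  10.8589] turn [-1.5035 -0.5418 -0.5475]
shift mm [ -3.0132 185.7945  10.8589] turn [ 1.57    0.0001 -0.0065]
shift mm [ -3.0132 185.7945  10.8589] turn [ 1.4992 -0.5471  0.5414]
```

arm_command(targets=[[79,-3,20,10,0.15,0,0],[79,-3,45,12,0.3,0,0],[79,-3,70,14,0.45,0,0],[79,-3,100,16,0.6,0,0],[79,-3,130,18,0.75,0,0],[79,-3,150,20,0.9,0,0],[79,-3,170,20,1.04,0,0],[79,-3,186,20,1.18,0,0],[79,-3,186,20,1.32,0,0],[79,-3,186,20,1.46,0,0]])

```text
time: 8.35
ee_pos: [0.4191, 0.1514, 0.1558]
eef_rot: [0.461, 0.536, -0.462, 0.536]
ft_force: [-0.1, -0.4, 0.6]
width: 0.0602
```

```bash
python3 - <<'E'
from h import *
s=read_state();print(s['joint_positions'],s['ee_pos'],s['ft_force'],s['width']);
for q in((265,304),(298,333),(238,335)): print(ray('top',q,.03))
go((.42,.1515,.16),Rt(-np.pi/2+.044,0,.044))
E
```

```text
[-0.8608 -0.0314  0.4086  2.0169  0.0136  1.1553 -1.8783] [0.4191 0.1514 0.1558] [-0.0745 -0.4058  0.5556] 0.060174091539791384
[0.3612 0.2004 0.03  ]
[0.2979 0.1268 0.03  ]
[0.2937 0.2585 0.03  ]
shift mm [-4.1662  0.9279  0.0679] turn [0.1063 0.0005 0.0016]
```

arm_command(targets=[[79,30,1,0,0.107,0,0],[79,70,1,0,0.107,0,0],[79,105,1,0,0.107,0,0],[79,128,1,0,0.107,0,0],[79,140,1,0,0.107,0,0],[79,140,1,0,0.107,0,0]])

```text
time: 8.95
ee_pos: [0.4192, 0.1502, 0.0154]
eef_rot: [0.487, 0.512, -0.489, 0.512]
ft_force: [0.0, -0.2, 0.1]
width: 0.0599
```

```bash
python3 - <<'E'
from h import *
s=read_state();print(s['joint_positions'],s['ee_pos'],s['ft_force'],s['width'],R.from_quat(s['eef_rot']).as_matrix());
u=np.array([np.cos(.045),np.sin(.045),0])
go(np.array([.51,.1555,.015])-u*.09+u*.08,Rt(-np.pi/2+.045,0,.045))
im=camera('side')
cv2.imwrite('pics/s7.png',cv2.resize(im[130:280,180:380,::-1],None,fx=4,fy=4,interpolation=cv2.INTER_CUBIC))
E
```

```text
[-0.8323  0.1905  0.4141  2.1464 -0.1026  0.8265 -1.8781] [0.4192 0.1502 0.0154] [ 0.0416 -0.2023  0.0571] 0.05991325955009259 [[-0.0027  0.9989  0.0476]
 [-0.0022  0.0476 -0.9989]
 [-1.     -0.0028  0.002 ]]
shift mm [ 0.2136 80.9756 -0.9638] turn [0.0026 0.0021 0.0028]
```

View pics/s7.png

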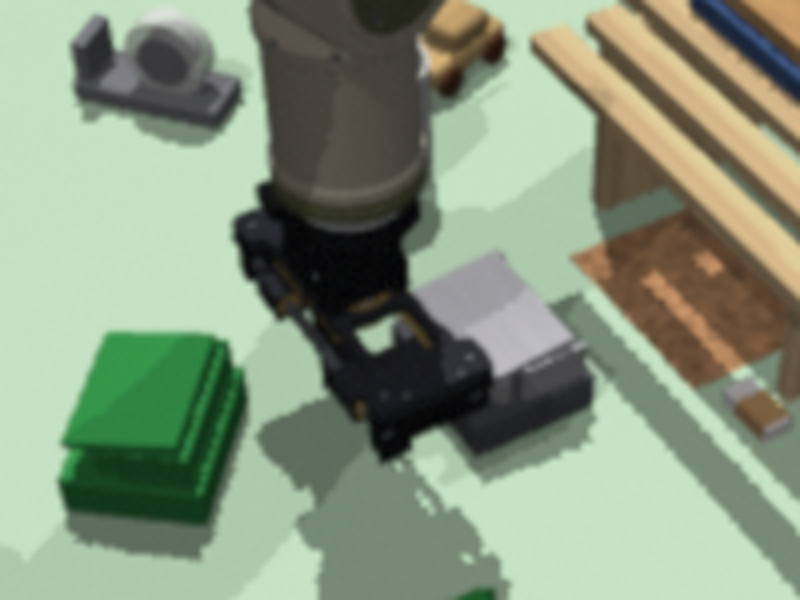

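arm_command(targets=[[79,0,20,0,0,0,0],[79,0,32,0,0,0,0],[79,0,37,0,0,0,0],[79,0,42,0,0,0,0],[79,0,48,0,0,0,0],[79,0,54,0,0,0,0],[79,0,60,0,0,0,0],[79,0,66,0,0,0,0],[79,0,72,0,0,0,0],[79,0,78,0,0,0,0]])

```text
time: 10.0
ee_pos: [0.4978, 0.1547, 0.0173]
eef_rot: [0.488, 0.512, -0.488, 0.512]
ft_force: [-5.6, -0.3, 4.7]
width: 0.06
```

```bash
python3 - <<'E'
from h import *
s=read_state();print(s['joint_positions'],s['ee_pos'],s['ft_force'],s['width']);
im=camera('top')
cv2.imwrite('pics/t8.png',cv2.resize(im[140:290,210:370,::-1],None,fx=4,fy=4,interpolation=cv2.INTER_CUBIC))
go([.485,.153,.018],Rt(-np.pi/2+.045,.72,.045))
E
```

```text
[-0.7528  0.3433  0.4182  1.9603 -0.1796  0.8743 -1.7633] [0.4978 0.1547 0.0173] [-5.6253 -0.2858  4.7486] 0.05997615240744742
shift mm [ -0.5517 -14.0478   1.1231] turn [ 0.0026 -0.0012  0.7193]
```

View pics/t8.png

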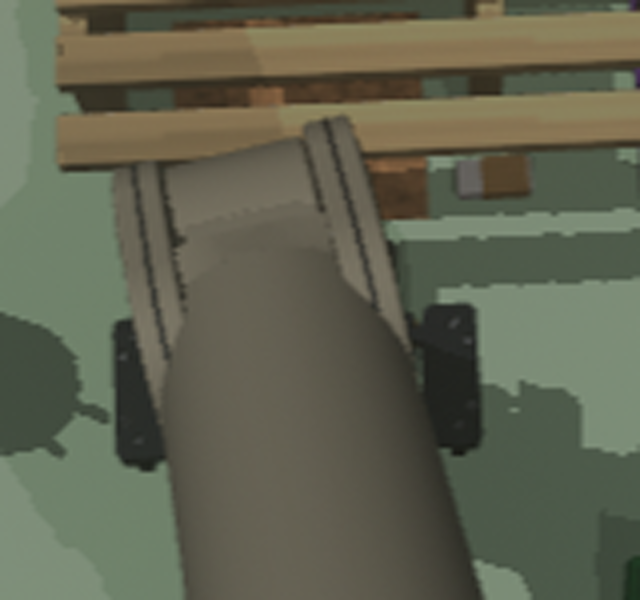

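arm_command(targets=[[79,-1,-8,0,0,0,0],[79,-1,-16,0,0,0,0.14],[79,-1,-16,0,0,0,0.28],[79,-1,-16,0,0,0,0.42],[79,-1,-16,0,0,0,0.56],[79,-1,-16,0,0,0,0.7],[79,-1,-16,0,0,0,0.72],[79,-1,-16,0,0,0,0.72]])

```text
time: 10.85
ee_pos: [0.5009, 0.1604, 0.014]
eef_rot: [0.603, 0.352, -0.344, 0.628]
ft_force: [-1.6, 0.3, -3.3]
width: 0.0602
```

```bash
python3 - <<'E'
from h import *
s=read_state();print(s['joint_positions'],s['ee_pos'],s['ft_force'],s['width'],R.from_quat(s['eef_rot']).as_matrix());
im=camera('top')
cv2.imwrite('pics/t9.png',cv2.resize(im[140:290,210:370,::-1],None,fx=4,fy=4,interpolation=cv2.INTER_CUBIC))
im=camera('side')
cv2.imwrite('pics/s9.png',cv2.resize(im[100:280,180:420,::-1],None,fx=3.3,fy=3.3,interpolation=cv2.INTER_CUBIC))
E
```

```text
[-1.6353  0.2255  1.1119  2.3994  0.4639  0.204  -2.5517] [0.5009 0.1604 0.014 ] [-1.6473  0.3125 -3.343 ] 0.06017788103338598 [[ 0.5154  0.8565  0.0277]
 [-0.0066  0.0363 -0.9993]
 [-0.8569  0.5148  0.0244]]
```

View pics/t9.png

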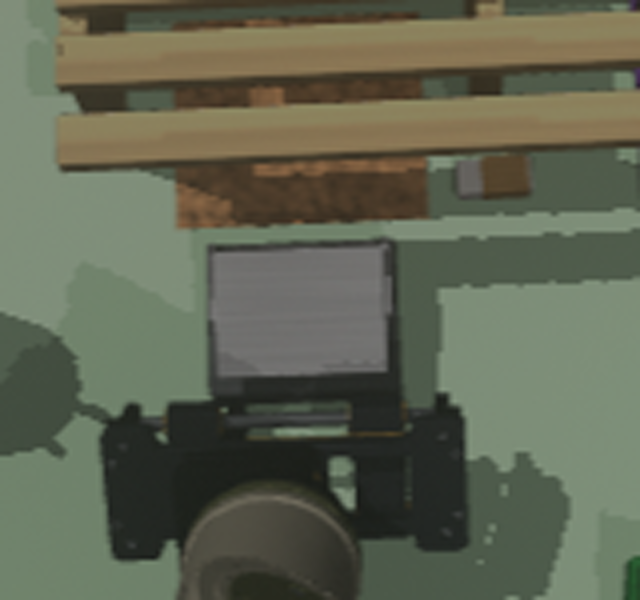

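View pics/s9.png

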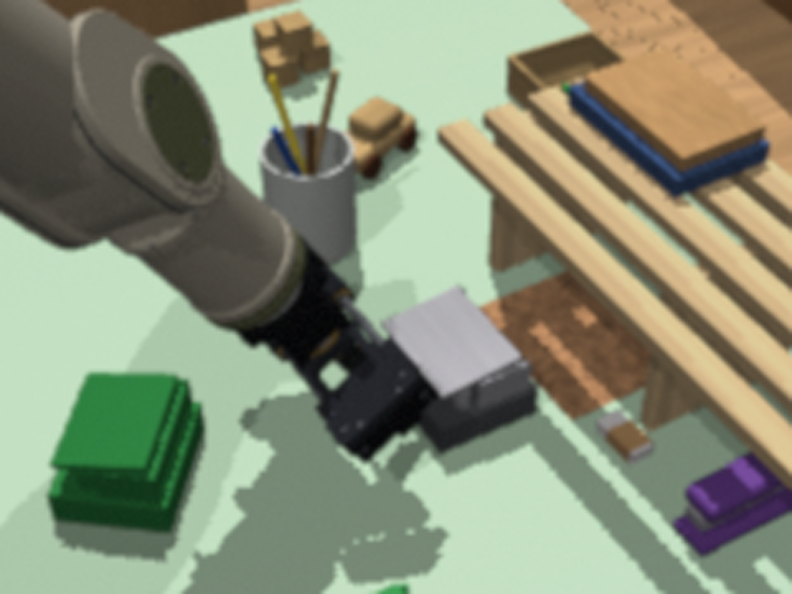

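```bash
python3 - <<'E'
from h import *
P=lambda x,y:(210+x/4-.38,140+y/4-.38)
a,b,c,d=ray('top',P(212,395),0),ray('top',P(402,392),0),ray('top',P(208,246),.03),ray('top',P(394,240),.03)
print(a,b,c,d,(a+b+c+d)/4,np.arctan2(d[0]-c[0],c[1]-d[1]))
go([.49,.153,.016],Rt(-np.pi/2+.045,.4,.045))
go([.50,.153,.016],Rt(-np.pi/2+.045,.4,.045))
E
```

```text
[0.5151 0.2115 0.    ] [0.5167 0.1004 0.    ] [0.5971 0.2122 0.03  ] [0.6004 0.1048 0.03  ] [0.5573 0.1572 0.015 ] 0.03140037531727559
shift mm [-7.427  -7.3426  9.4739] turn [ 0.0043  0.0307 -0.1408]
shift mm [-2.2721  1.2193  9.8231] turn [ 0.0043  0.0307 -0.1408]
```

arm_command(targets=[[79,-4,-4,4,0,0.01,-0.05],[79,-7,-7,9,0,0.03,-0.14],[79,-7,-7,9,0,0.03,-0.14]])

```text
time: 11.25
ee_pos: [0.4917, 0.1505, 0.0171]
eef_rot: [0.581, 0.404, -0.379, 0.596]
ft_force: [-0.2, -0.2, -0.6]
width: 0.0604
```

```bash
python3 - <<'E'
from h import *
s=read_state();print(s['joint_positions'],s['ee_pos'],s['ft_force'],s['width']);
go([.49,.153,.016],Rt(-np.pi/2+.045,.4,.045))
E
```

```text
[-1.2777  0.1312  0.8162  2.3219  0.1897  0.3744 -2.1767] [0.4917 0.1505 0.0171] [-0.1816 -0.2121 -0.6465] 0.060368619543971755
shift mm [ 0.354  -1.9069 -2.5495] turn [-0.0034 -0.0002  0.0035]
```

```bash
python3 - <<'E'
from h import *
for x in(.5,.53,.56):go([x,.1573+.045*(x-.56),.016],Rt(-np.pi/2+.045,.4,.045))
E
```

```text
shift mm [ 4.2404  7.3703 -3.7287] turn [-0.0034 -0.0002  0.0035]
shift mm [15.8388 35.0703 -3.8191] turn [-0.0034 -0.0002  0.0035]
shift mm [27.4372 62.7703 -3.9096] turn [-0.0034 -0.0002  0.0035]
```

arm_command(targets=[[79,3,5,-3,0,0,0.003],[79,5.5,11,-4,0,0,0.003],[79,8,16.5,-4,0,0,0.003],[79,10.5,22,-4,0,0,0.003],[79,13,28,-4,0,0,0.003],[79,15.5,34,-4,0,0,0.003],[79,18,40,-4,0,0,0.003],[79,20.5,46,-4,0,0,0.003],[79,23.5,53,-4,0,0,0.003],[79,26,59,-4,0,0,0.003]])

```text
time: 12.25
ee_pos: [0.5557, 0.1572, 0.0145]
eef_rot: [0.581, 0.402, -0.378, 0.598]
ft_force: [-4.7, 0.3, 1.4]
width: 0.0603
```

```bash
python3 - <<'E'
from h import *
s=read_state();print(s['joint_positions'],s['ee_pos'],s['ft_force'],s['width']);
im=camera('top')
cv2.imwrite('pics/t10.png',cv2.resize(im[140:290,210:370,::-1],None,fx=4,fy=4,interpolation=cv2.INTER_CUBIC))
go([.55,.1573-.0005,.017],Rt(-np.pi/2+.045,.72,.045))
E
```

```text
[-1.057   0.2802  0.6651  2.1739 -0.0452  0.3735 -1.933 ] [0.5557 0.1572 0.0145] [-4.6955  0.2501  1.3986] 0.06029157251717
shift mm [-4.6102 -5.5055  0.1885] turn [-0.0017  0.0035  0.3176]
```

View pics/t10.png

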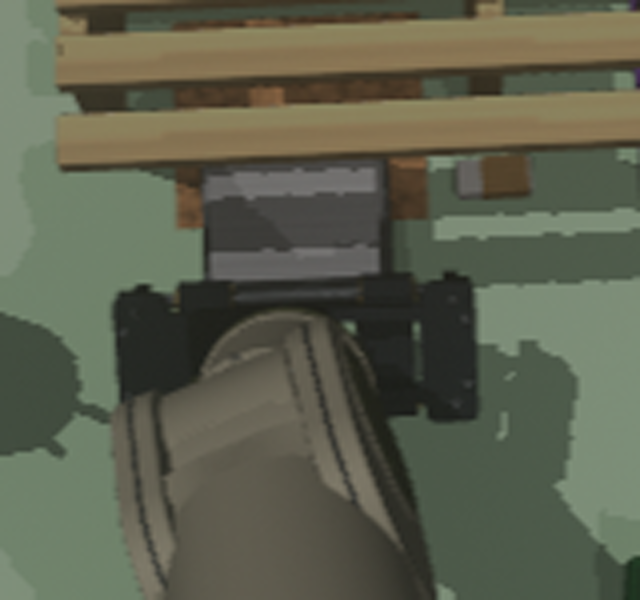

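Punch is tracking squarely. Now lean back further (about 40°) here.

arm_command(targets=[[79,-5,-6,0,0,0,0],[79,-5,-6,0,0,0,0.1],[79,-5,-6,0,0,0,0.2],[79,-5,-6,0,0,0,0.3],[79,-5,-6,0,0,0,0.32],[79,-5,-6,0,0,0,0.32]])

```text
time: 12.9
ee_pos: [0.5339, 0.1631, 0.0448]
eef_rot: [0.625, 0.314, -0.296, 0.65]
ft_force: [49.2, -97.4, 28.5]
width: 0.0598
```

```bash
python3 - <<'E'
from h import *
s=read_state();print(s['joint_positions'],s['ee_pos'],s['ft_force'],s['width'],R.from_quat(s['eef_rot']).as_matrix());
for x in(.56,.60,.633):go([x,.1573+.045*(x-.56),.016],Rt(-np.pi/2+.045,.72,.045))
im=camera('top')
cv2.imwrite('pics/t11.png',cv2.resize(im[140:290,210:370,::-1],None,fx=4,fy=4,interpolation=cv2.INTER_CUBIC))
E
```

```text
[-1.8284  0.3325  1.3403  2.4169  0.4897  0.0658 -2.604 ] [0.5339 0.1631 0.0448] [ 49.2499 -97.448   28.5267] 0.05983345420184262 [[ 0.6273  0.7778  0.039 ]
 [ 0.0087  0.043  -0.999 ]
 [-0.7788  0.627   0.0202]]
shift mm [38.8052  1.99    6.2272] turn [0.0084 0.0194 0.0422]
shift mm [63.911  33.181   5.9869] turn [0.0084 0.0194 0.0422]
shift mm [84.6232 58.9136  5.7888] turn [0.0084 0.0194 0.0422]
```

View pics/t11.png

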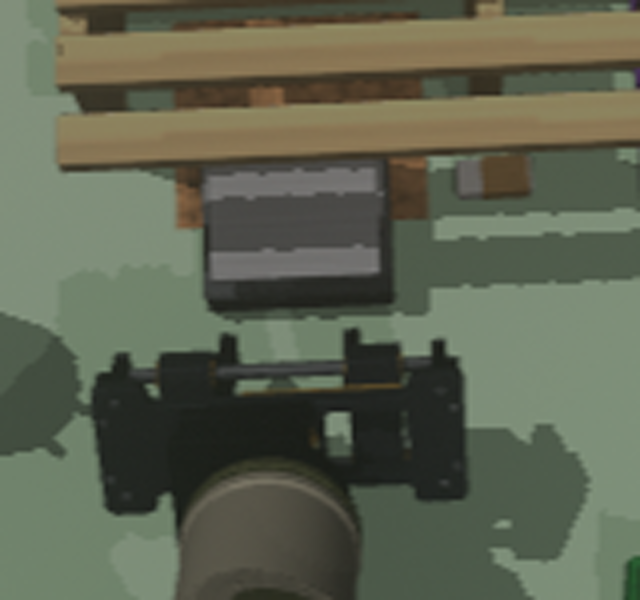

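```bash
python3 - <<'E'
from h import *
s=read_state();print(s['time'],s['joint_positions'],s['joint_vel'],s['ee_pos'],s['ft_force'],s['torque'])
im=camera('side')
cv2.imwrite('pics/s11.png',im[:,:,::-1])
E
```

```text
12.95 [-1.8372  0.3337  1.334   2.4145  0.4935  0.0646 -2.5987] [ 0.1052 -0.0164 -0.0015 -0.0167 -0.1303  0.0078 -0.0444] [0.5325 0.172  0.045 ] [-1.8206  9.5739 -0.988 ] [0.4171 1.0017 0.5134]
```

View pics/s11.png

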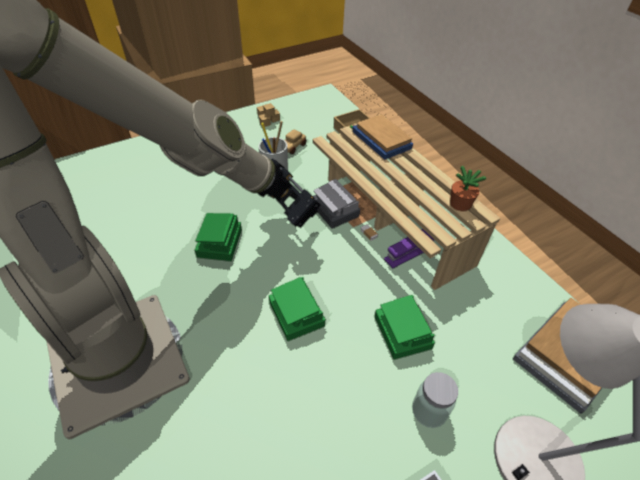

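```bash
python3 - <<'E'
from h import *
go([.535,.156,.03],Rt(-np.pi/2+.045,.4,.045))
E
```

```text
shift mm [12.5043 -8.8131 11.8609] turn [ 0.0124  0.0154 -0.2785]
```

arm_command(targets=[[79,2,-2,3,0,0,-0.05],[79,4,-4,6,0,0,-0.1],[79,7,-6,9,0,0.01,-0.16],[79,10,-8,12,0.01,0.01,-0.22],[79,12,-9,12,0.01,0.015,-0.28],[79,12,-9,12,0.01,0.015,-0.28]])

```text
time: 13.6
ee_pos: [0.5376, 0.1458, 0.0312]
eef_rot: [0.586, 0.399, -0.384, 0.592]
ft_force: [-0.1, -0.7, 0.9]
width: 0.0601
```

```bash
python3 - <<'E'
from h import *
s=read_state();print(s['time'],s['joint_positions'],s['ee_pos'],s['ft_force'])
go([.545,.1567,.016],Rt(-np.pi/2+.045,.4,.045))
E
```

```text
13.6 [-1.0921  0.1922  0.6946  2.2133  0.0694  0.4121 -2.0375] [0.5376 0.1458 0.0312] [-0.0884 -0.729   0.8509]
shift mm [ 17.0274   1.1023 -10.6623] turn [-0.0228  0.005   0.0026]
```

arm_command(targets=[[79,6,0,-5,-0.01,0,0],[79,12,1,-10,-0.023,0.005,0.003],[79,17,1,-10.5,-0.023,0.005,0.003],[79,17,1,-10.5,-0.023,0.005,0.003]])

```text
time: 14.0
ee_pos: [0.5425, 0.1594, 0.0138]
eef_rot: [0.577, 0.405, -0.376, 0.601]
ft_force: [-0.5, -0.7, -0.2]
width: 0.0601
```

```bash
python3 - <<'E'
from h import *
s=read_state();print(s['time'],s['joint_positions'],s['ee_pos'],s['ft_force'])
for x in (.555,.575,.595,.624):
  for l in(.4,.45,.5):
    print(x,l);go([x,.1573+.045*(x-.56),.016],Rt(-np.pi/2+.045,l,.045))
im=camera('top')
cv2.imwrite('pics/t12.png',cv2.resize(im[140:290,210:370,::-1],None,fx=4,fy=4,interpolation=cv2.INTER_CUBIC))
E
```

```text
14.0 [-1.0671  0.2523  0.6523  2.2014  0.0176  0.3693 -1.9899] [0.5425 0.1594 0.0138] [-0.5447 -0.6958 -0.2215]
0.555 0.4
shift mm [ 2.8194 12.2007  3.0005] turn [ 0.0101  0.0014 -0.0001]
0.555 0.45
shift mm [ 2.8194 12.2007  3.0005] turn [0.0101 0.0011 0.0499]
0.555 0.5
shift mm [ 2.8194 12.2007  3.0005] turn [0.0101 0.0009 0.0999]
0.575 0.4
shift mm [10.6186 30.6386  3.1762] turn [ 0.0101  0.0014 -0.0001]
0.575 0.45
shift mm [10.6186 30.6386  3.1762] turn [0.0101 0.0011 0.0499]
0.575 0.5
shift mm [10.6186 30.6386  3.1762] turn [0.0101 0.0009 0.0999]
0.595 0.4
shift mm [18.4177 49.0764  3.352 ] turn [ 0.0101  0.0014 -0.0001]
0.595 0.45
shift mm [18.4177 49.0764  3.352 ] turn [0.0101 0.0011 0.0499]
0.595 0.5
shift mm [18.4177 49.0764  3.352 ] turn [0.0101 0.0009 0.0999]
0.624 0.4
shift mm [29.7264 75.8112  3.6069] turn [ 0.0101  0.0014 -0.0001]
0.624 0.45
shift mm [29.7264 75.8112  3.6069] turn [0.0101 0.0011 0.0499]
0.624 0.5
shift mm [29.7264 75.8112  3.6069] turn [0.0101 0.0009 0.0999]
```

View pics/t12.png

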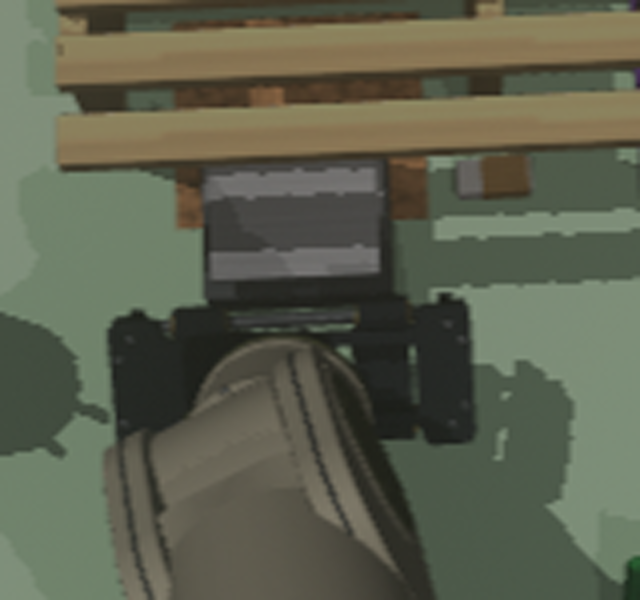

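arm_command(targets=[[79,1.5,6,3,0.01,0,0],[79,3,12,3,0.01,0,0],[79,5,17,3,0.01,0,0.01],[79,7.5,23,3,0.01,0,0.02],[79,9.5,28,3,0.01,0,0.03],[79,11.5,33,3,0.01,0,0.04],[79,14,38,3,0.01,0,0.05],[79,16,43,3,0.01,0,0.06],[79,18,48,3,0.01,0,0.07]])

```text
time: 14.95
ee_pos: [0.5949, 0.1589, 0.017]
eef_rot: [0.595, 0.382, -0.356, 0.611]
ft_force: [-2.2, 0.2, -1.0]
width: 0.0604
```

```bash
python3 - <<'E'
from h import *
s=read_state();print(s['time'],s['joint_positions'],s['ee_pos'],s['ft_force'])
for x in (.60,.624,):
  for l in(.5,.56):
    print(x,l);go([x,.1573+.045*(x-.56),.016],Rt(-np.pi/2+.045,l,.045))
im=camera('top')
cv2.imwrite('pics/t13.png',cv2.resize(im[140:290,210:370,::-1],None,fx=4,fy=4,interpolation=cv2.INTER_CUBIC))
im=camera('side')
cv2.imwrite('pics/s13.png',cv2.resize(im[100:280,180:420,::-1],None,fx=3.3,fy=3.3,interpolation=cv2.INTER_CUBIC))
E
```

```text
14.95 [-0.9895  0.3258  0.6166  2.1375 -0.0347  0.2948 -1.936 ] [0.5949 0.1589 0.017 ] [-2.203   0.2233 -1.0157]
0.6 0.5
shift mm [3.1926 4.0733 0.0221] turn [-0.0012  0.0003  0.0282]
0.6 0.56
shift mm [3.1926 4.0733 0.0221] turn [-0.0011  0.0004  0.0882]
0.624 0.5
shift mm [14.1122 25.4725 -0.0057] turn [-0.0012  0.0003  0.0282]
0.624 0.56
shift mm [14.1122 25.4725 -0.0057] turn [-0.0011  0.0004  0.0882]
```

View pics/t13.png

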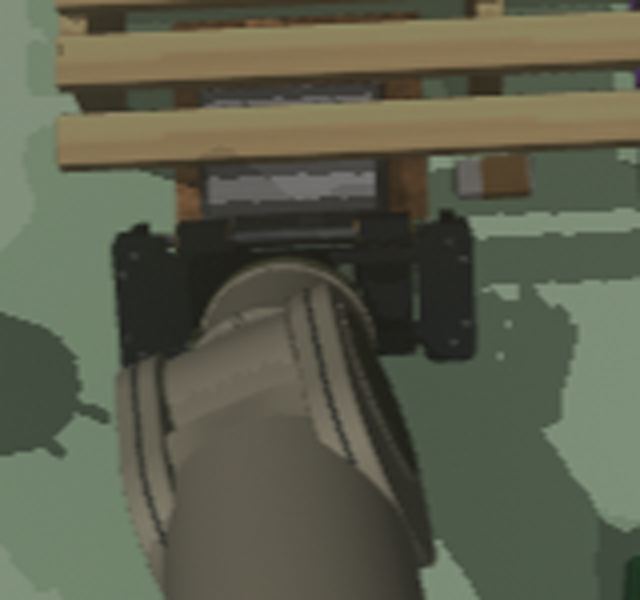

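View pics/s13.png

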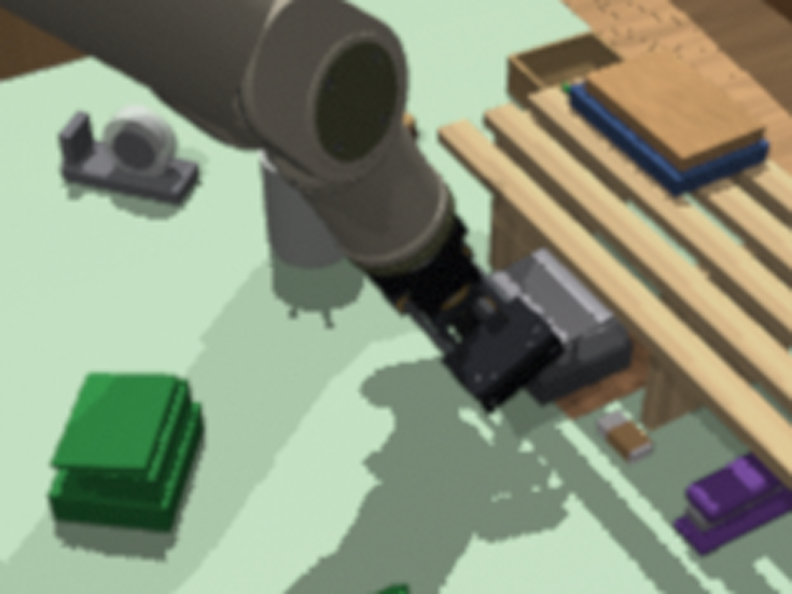

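arm_command(targets=[[79,2.5,4,0,0,0,0.02],[79,5,8,0,0,0,0.03],[79,7.5,12,0,0,0,0.04],[79,10,16.5,0,0,0,0.05],[79,12,21,0,0,0,0.06],[79,14,25,0,0,0,0.07],[79,15.5,28,0,0,0,0.08],[79,15.5,28,0,0,0,0.08]])

```text
time: 15.85
ee_pos: [0.6268, 0.1603, 0.016]
eef_rot: [0.61, 0.358, -0.331, 0.625]
ft_force: [0.2, -0.4, -0.3]
width: 0.0601
```

```bash
python3 - <<'E'
from h import *
s=read_state();print(s['time'],s['joint_positions'],s['ee_pos'],s['ft_force'])
M=R.from_quat(s['eef_rot']).as_matrix();print(M)
im=camera('top')
cv2.imwrite('pics/t14.png',cv2.resize(im[90:240,210:370,::-1],None,fx=4,fy=4,interpolation=cv2.INTER_CUBIC))
im=camera('side')
cv2.imwrite('pics/s14.png',cv2.resize(im[130:230,270:400,::-1],None,fx=6,fy=6,interpolation=cv2.INTER_CUBIC))
E
```

```text
15.85 [-0.9826  0.3774  0.6214  2.1255 -0.0349  0.1895 -1.9469] [0.6268 0.1603 0.016 ] [ 0.1958 -0.3769 -0.2831]
[[ 0.5239  0.8506  0.0438]
 [ 0.0232  0.0371 -0.999 ]
 [-0.8515  0.5244 -0.0003]]
```

View pics/t14.png

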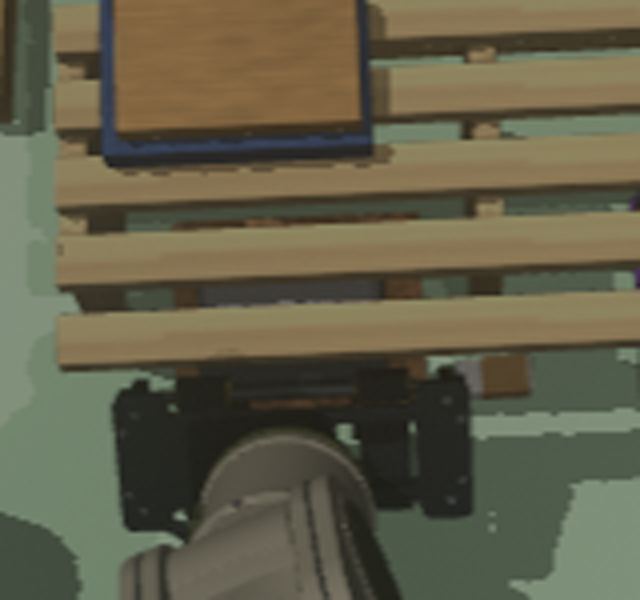

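View pics/s14.png

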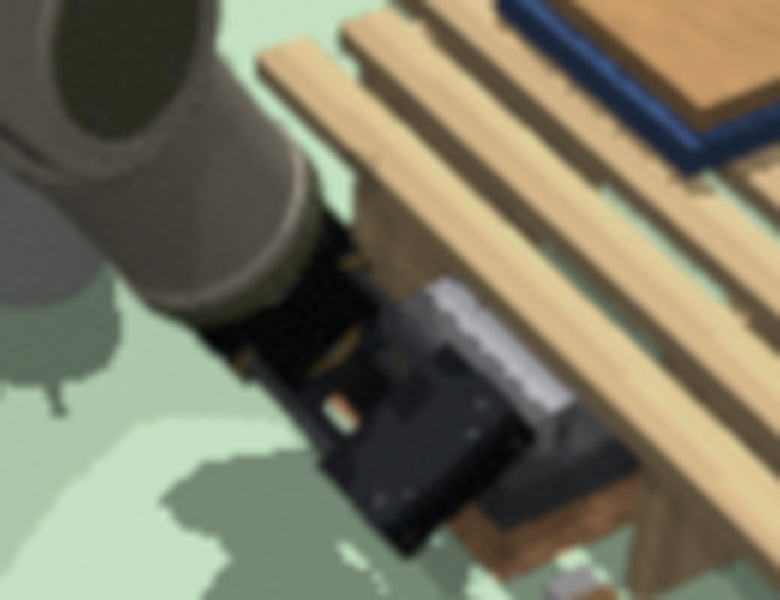

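arm_command(targets=[[79,-5,-9,0,0,0,0],[79,-12,-20,0,0,0,0],[79,-20,-33,0,0,0,-0.05],[79,-28,-47,0,0,0,-0.15],[79,-38,-62,0,0,0,-0.25],[79,-50,-76,0,0,0,-0.35],[79,-65,-90,0,0,0,-0.45],[79,-80,-105,0,0,0,-0.5],[79,-100,-115,0,0,0,-0.55],[79,-115,-125,0,0,0,-0.55]])

```text
time: 16.95
ee_pos: [0.4609, 0.1529, 0.0496]
eef_rot: [0.49, 0.51, -0.489, 0.511]
ft_force: [-0.1, -0.1, 0.6]
width: 0.06
```

```bash
python3 - <<'E'
from h import *
s=read_state();print(s['time'],s['joint_positions'],s['ee_pos'],s['ft_force'])
im=camera('top')
cv2.imwrite('pics/top15.png',im[:,:,::-1])
cv2.imwrite('pics/t15.png',cv2.resize(im[110:230,215:355,::-1],None,fx=5,fy=5,interpolation=cv2.INTER_CUBIC))
im=camera('side')
cv2.imwrite('pics/side15.png',im[:,:,::-1])
cv2.imwrite('pics/s15.png',cv2.resize(im[150:250,310:440,::-1],None,fx=6,fy=6,interpolation=cv2.INTER_CUBIC))
E
```

```text
16.95 [-0.8918  0.22    0.526   2.0357 -0.1384  0.9175 -1.8202] [0.4609 0.1529 0.0496] [-0.0971 -0.1332  0.6391]
```

View pics/t15.png

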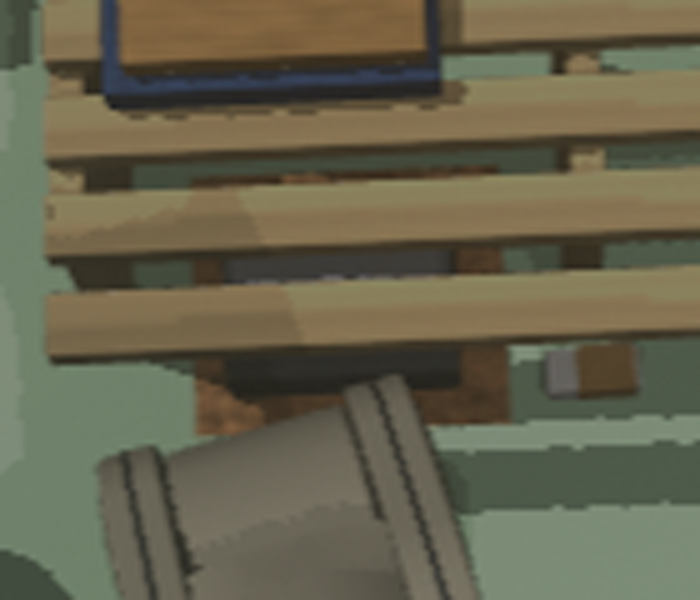

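View pics/s15.png

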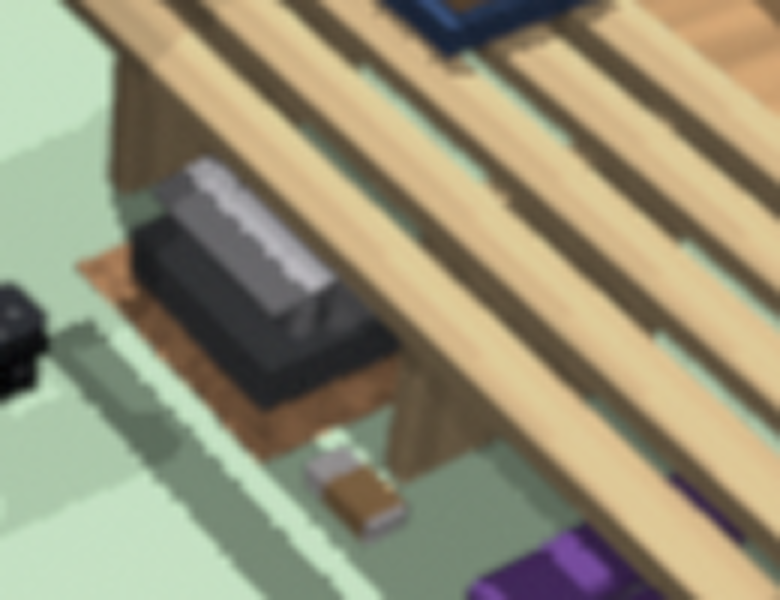

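arm_command(targets=[[79,-40,0,0,0,0,0],[79,-80,-10,0,0,0,0],[79,-120,-20,30,0,0,0],[79,-160,-30,60,0,0,0],[79,-190,-30,100,0,0,0],[79,-200,-30,140,0,0,0],[79,-200,-30,180,0,0,0],[79,-200,-30,180,0,0,0]])

```text
time: 17.85
ee_pos: [0.4385, -0.0333, 0.2493]
eef_rot: [0.492, 0.508, -0.489, 0.51]
ft_force: [-1.3, 1.1, 0.5]
width: 0.0603
```

```bash
python3 - <<'E'
from h import *
s=read_state();print(s['time'],s['ee_pos'],s['ft_force'])
im=camera('top')
cv2.imwrite('pics/top16.png',im[:,:,::-1])
im2=im[110:230,215:355,::-1]
cv2.imwrite('pics/t16.png',cv2.resize(im2,None,fx=5,fy=5,interpolation=cv2.INTER_CUBIC))
P=lambda x,y:(310+x/6-.42,150+y/6-.42)
a,b=ray('side',P(140,290),0),ray('side',P(265,410),0)
print('side punch front z0',a,b,np.linalg.norm(a-b),np.arctan2(b[0]-a[0],a[1]-b[1]))
a,b=ray('side',P(77,265),0),ray('side',P(265,460),0)
print('side mat',a,b,np.arctan2(b[0]-a[0],a[1]-b[1]))
E
```

```text
17.85 [ 0.4385 -0.0333  0.2493] [-1.2534  1.0517  0.5164]
side punch front z0 [0.6323 0.2039 0.    ] [0.6409 0.1108 0.    ] 0.0934613815749955 0.09165710576789272
side mat [0.6153 0.2324 0.    ] [0.6243 0.085  0.    ] 0.06092991652566579
```

View pics/t16.png

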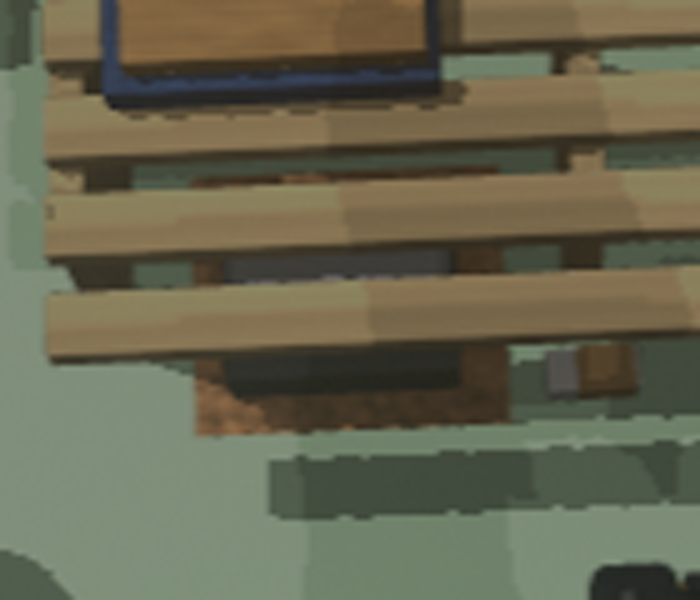

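View pics/top16.png

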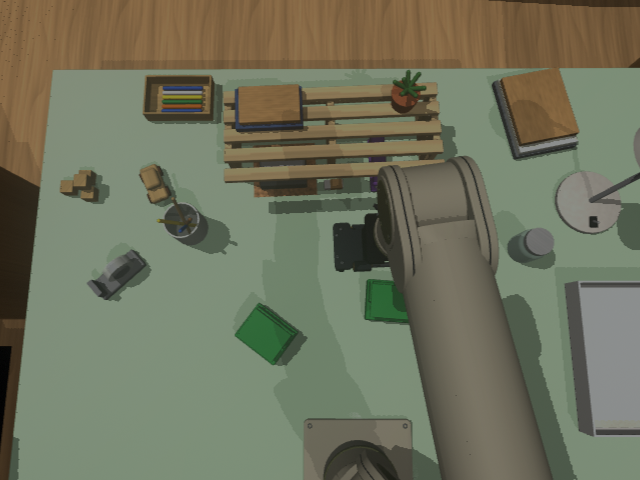

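```bash
python3 - <<'E'
from h import *
P=lambda x,y:(215+x/5-.4,110+y/5-.4)
for n,q in(('pl',(229,397)),('pr',(461,386)),('ml',(196,436)),('mr',(509,423))):print(n,ray('top',P(*q),0))
d=cv2.absdiff(cv2.imread('pics/top16.png'),cv2.imread('pics/top0.png')).max(2)
for n,(u,v) in dict(eraser=(333,183),cup=(183,222),jar=(538,242),stapler=(378,185),green=(267,333),green3=(470,222),car=(155,183),tape=(117,272)).items():
    print(n,(d[v-6:v+7,u-6:u+7]>60).mean())
print(close_job())
E
```

```text
pl [0.635 0.219 0.   ]
pr [0.6402 0.1083 0.    ]
ml [0.6158 0.2343 0.    ]
mr [0.6219 0.0854 0.    ]
eraser 0.0
cup 0.0
jar 0.0
stapler 0.0
green 0.0
green3 0.6035502958579881
car 0.0
tape 0.0
the job is handed in; nothing more can be done
None
```

The punch is in the left bay, standing wholly on the cork sheet and square with the shelf. The job is handed in.

**What I did:** I pushed the punch sideways with two fingers to line it up with the bay. Then I pushed it straight in with the tool leaned back about 31°, backed out and lifted clear.

**Last checks, from the top view:**
- **Placing:** the front edge runs from (0.635, 0.219) to (0.640, 0.108). That leaves about 19 mm of cork in front, 15 mm on the left and 22 mm on the right. The rear margin of about 21 mm follows from the sizes; the deck hides that edge.
- **Squareness:** the punch and the sheet agree within about 0.01 rad.
- **Other things:** pictures at the eraser, stapler, cup, jar, car, tape dispenser and the nearest green punch show no change. The check at the right-hand green punch is void because the arm was in the way. I did not compare the third green punch.

**What went wrong or disagreed:**
- **First side push:** one finger missed the punch's face and the punch turned the wrong way. I fixed that with a second push using a narrower opening.
- **Joint stops:** a try at leaning back about 41° drove the arm onto its joint stops.
    - The wrist force read about 105 N for a moment, against the 120 N limit.
    - Joint 7 read -2.604 against a range of -2.6, and joint 3 read 1.3403 against 1.34. Those overshoots may count against the range rule.
    - The pictures showed nothing being touched, and I backed off to a smaller lean.
- **Side view:** my corner picks there gave the punch about 0.03 rad off the sheet. I trust the top view more, because those picks gave a front edge of only 93 mm instead of 110 mm.

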